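# Pass three clay pieces on to their next stations

## Task

Move each piece of soft clay ware on to its next station: the mug from the round metal wheel goes on the scale, the tumbler from the scale goes on the white plaster slab to dry, and the vase from the plaster slab goes on the wheel, each upright in the middle of its station. A station holds only one piece, so first park one of the three on the small empty plank board, which must be empty again at the end. The clay is soft: keep the pieces upright, set them down rather than drop them, and leave the closed jar where it stands.

Things in the scene. Friction and masses are not known exactly. Their poses are not given: they have to be found in the camera images.
- mug: Unfired brown clay mug, open on top: outside diameter 60 mm, 72 mm tall, wall 5 mm, with one loop handle on its +y side that reaches 59 mm from the axis (handle between 12 and 66 mm height). 0.15 to 0.31 kg. Starts on the wheel. Origin: centre of the underside, z up along its axis; grip it along its x axis, clear of the handle.
- tumbler: Unfired brown clay tumbler, plain, no handle, open on top: 50 mm across at the foot, widening to 56 mm at the rim, 100 mm tall, wall 5 mm. 0.15 to 0.31 kg. Starts on the scale. Origin: centre of the underside, z up along its axis.
- vase: Unfired brown clay bud vase: foot 44 mm across, round belly 64 mm across at 28 mm height, shoulder narrowing to 28 mm across at 58 mm height, straight neck 26 mm across from 64 to 92 mm height, lip 32 mm across at 98 mm (the top; its mouth is a dark disc). 0.17 to 0.35 kg. Starts on the plaster slab. Origin: centre of the underside, z up along its axis.
- wheel: Banding wheel, fixed, does not turn: flat round aluminium disc 120 mm across on a pedestal, its top 45 mm above the bench. Origin: on the bench under the centre of the disc, z up. The vase must end here.
- scale: Small bench scale, fixed, rigid: white case 125 x 105 mm with a square steel pan 92 x 96 mm, pan top 22 mm above the bench; a dark display strip along one side (its -x side), lower than the pan. Origin: on the bench under the centre of the pan, z up. The mug must end here.
- bat: Six-sided white plaster slab, fixed, 116 mm across its corners, flat top 25 mm above the bench. Origin: on the bench under its centre, z up. The tumbler must end here.
- board: Small square wooden plank board, fixed, 95 x 95 mm, flat top 12 mm above the bench: the free parking spot, empty at the start. Origin: on the bench under its centre, z up.
- jar: Closed round jar with a lid, loose, 56 mm across, 65 mm tall, standing on the bench among the stations; not part of the job, leave it where it is. Origin: centre of its underside, z up.

How it is judged:
On the way:
1. one of the three pieces has been parked: it stands upright and released on the plank board (((horizontal distance between mug and board below 0.035 m and z of mug in the frame of board between 0.008 and 0.017 m and angle between mug's own z axis and vertical below 0.1 rad and linear speed of mug below 0.02 m/s and contact force between the fingers and mug below 0.1 N) or (horizontal distance between tumbler and board below 0.035 m and z of tumbler in the frame of board between 0.008 and 0.017 m and angle between tumbler's own z axis and vertical below 0.1 rad and linear speed of tumbler below 0.02 m/s and contact force between the fingers and tumbler below 0.1 N) or (horizontal distance between vase and board below 0.035 m and z of vase in the frame of board between 0.008 and 0.017 m and angle between vase's own z axis and vertical below 0.1 rad and linear speed of vase below 0.02 m/s and contact force between the fingers and vase below 0.1 N))), for 0.2 s.
At the end, for the whole second after the job is handed in: The mug stands on the scale, the tumbler on the plaster slab and the vase on the wheel, each upright (within 0.1 rad), its axis within 15 mm of the station's centre, resting on the station's top, released and at rest; the plank board is thereby empty (horizontal distance between mug and scale below 0.015 m and z of mug in the frame of scale between 0.018 and 0.027 m and angle between each of mug, tumbler, vase's own z axis and vertical below 0.1 rad and linear speed of each of mug, tumbler, vase below 0.02 m/s and contact force between the fingers and mug below 0.1 N and horizontal distance between tumbler and bat below 0.015 m and z of tumbler in the frame of bat between 0.021 and 0.03 m and contact force between the fingers and tumbler below 0.1 N and horizontal distance between vase and wheel below 0.015 m and z of vase in the frame of wheel between 0.041 and 0.05 m and contact force between the fingers and vase below 0.1 N); the robot touches nothing.
It fails at once if a piece is tipped by more than 0.5 rad (angle between any of mug, tumbler, vase's own z axis and vertical above 0.5 rad).
It fails at once if a piece is dropped (falls freely faster than 0.6 m/s, from about 18 mm or more) ((linear speed of mug above 0.6 m/s and contact force between the fingers and mug below 0.1 N) or (linear speed of tumbler above 0.6 m/s and contact force between the fingers and tumbler below 0.1 N) or (linear speed of vase above 0.6 m/s and contact force between the fingers and vase below 0.1 N)).
It fails at once if the jar is shifted by more than 20 mm or tipped (distance of jar from where it was at the start of the episode above 0.02 m or angle between jar's own z axis and vertical above 0.3 rad).
It also fails if it takes over 112 s, if anything falls off the work surface, if the arm or the gripper's body presses on something with over 40 N, if the wrist force passes 120 N, or if a joint passes its speed limit or range.

## Robot

A 7-joint arm with a two-finger parallel gripper is mounted at the origin on the work surface. World frame = base frame: x ahead of the robot, y to its left, z up, the work surface at z = 0. Lengths are in m, angles in rad, forces in N, time in s.
With the tool pointing down it reaches from about 0.35 to 0.775 m from the base axis. Payload 3.1 kg.
Tool frame: the origin (TCP) lies at the very end of the fingers, on their centre line; the grasp point (between the pads) lies 19 mm behind it (arm.grip_depth is the distance from the TCP to the grasp point, in m); z points along the fingers, y is the line along which they close (so a half turn about z gives the same grasp; the last joint's range is limited). The gripper opens to 85 mm and grips with 20 to 120 N. Pads are 22 mm wide; open, the fingers measure 114 mm over their backs; the gripper's body (76 mm by 85 mm) begins 54 mm behind the grasp point. The pads swing forward as they close: fully open they stand 13 mm farther back than shut.
Start: joints at [1.302, 0.311, 0.014, 1.512, -0.004, 1.319, -0.027], TCP at [0.124, -0.536, 0.231] pointing down, gripper open.
Joint ranges: [-2.7, 2.7], [-0.3, 1.91], [-1.27, 1.3], [0.12, 2.57], [-1.44, 4.58], [0.2, 2.03], [-3.05, 3.05]. Speed limits (rad/s): [2.79, 2.79, 3.14, 3.14, 3.14, 3.14, 3.14].

## Interface

Orientations are given as a unit quaternion [w, x, y, z].
In Python, from rig import arm gives the robot as it stands.
- The arm moves only by the tool jog_arm, never from a script. Its argument "series" is a list of rows, each a list of 2 entries, a list of its own where there are three numbers: the shift along the tool's x, y, z each as a share of 750 mm, from -1 to 1, then the turn, a rotation vector about the tool's x, y, z each as a share of 0.5 rad, from -1 to 1. A call has 1 to 8 rows; each row shifts and turns the commanded pose from where the row before left it, along the tool's axes as they then stand; what a row does not reach is not made up. A row lasts 1/10 s, in which the tool goes at most 50 mm and 8.59 degrees, less where a joint would pass 70% of its speed; a pose out of reach is approached as far as the arm can. A call with a number of a shift or a turn outside -1 to 1 is refused whole. A call with a gripper value outside its range is refused whole. "claw" is the finger opening in mm, from 0 to 85.4, set as the call begins (left out, the last holds). The fingers move at their own pace and stop on an object; "grip_force" is the grip in N (left out, the last holds). Time passes only in rows, so rows that do not move let the fingers close. It gives the time, the measured TCP pose, the force, the opening and the grip force at its end, in the units of the state.
- arm.sense(): the state, without advancing time (a new reading comes with each control period).
- arm.capture(name): name is "scene" or "top"; returns the picture (420x560x3 uint8, blue, green, red); there is no depth.
- arm.calibration(name): a dict with "fx", "fy", "cx", "cy" (pixels), "world_from_camera" (4x4, takes a point from camera to world coordinates). Camera axes: x right, y up, looking along -z (the intrinsics and any distortion apply to the point x, -y, -z); pixel columns grow to the right and rows downward; lengths in m; the calibration is good to about 2 mm. A picture is of the moment at which its call begins. calibration takes no time and is no camera call.
- arm.hand_in(): hands the job in; it is judged then, once.
Trained networks look in the newest picture that a camera, given by its name, has taken for a name from the list of things; names that differ only in an ending like _2 or _b are one class to them, and where a whole thing is asked for, a point or a joint stands for the part that bears it (a point fixed in the world has none). Each returns a list of dicts, best first, with "p" (0 to 1); they miss things now and then, are a little off and sometimes report something else, mostly with a low value. They report only what shows in the picture. A call takes as long as a camera call.
- arm.boxes_of(target, camera): "location" ([column, row] in pixels, amid what is visible of it).
- arm.regions_of(target, camera): "mask" (420x560 bool, what is visible of it) and "location" ([column, row] in pixels, amid what is visible of it).
The state is a dict: "t": time; "joint_positions": joint angles; "joint_vel": joint speeds; "effort": joint torques, N m; "tcp_pos": TCP position; "eef_rot": TCP orientation; "force": force on the tool from outside, world axes, zero at the start; "ft_torque": the same for the moment, N m; "grip_width": finger opening in m; "finger_force": force on a finger pad.
Only numpy, scipy, OpenCV 4.12 (cv2) and the standard library are available. Lean on these libraries where they do the work, as an engineer would, in place of code of your own. Each camera call takes 0.05 s, during which the arm holds its last target. There are 200 camera calls.

## Working session

There is one attempt and no reset: what is moved stays moved. The work goes in short steps, Python scripts to look and compute and a tool call to move; the robot and the scene stay as the last step left them, time stands still between calls to the robot, and variables do not carry over. Pictures are saved under pics/ and viewed, at most 14 in all, crops included, and the job is handed in when it is done.

Besides the shell and the picture viewer there is one more tool, called after "Call:" in YAML: its name, and indented under it one key for each argument. jog_arm: Moves the arm, as the interface text tells. Shift numbers are shares of 750 mm and turn numbers shares of 0.5 rad, none past 1 either way. Its arguments: {"type":"object","properties":{"series":{"type":"array"},"claw":{"type":"number"},"grip_force":{"type":"number"}},"required":["series"]}

```bash
ls; mkdir -p pics
python3 - <<'E'
from rig import arm
import cv2,numpy as np
for n in("scene","top"):
    im=arm.capture(n); cv2.imwrite(f"pics/{n}0.png",im)
    c=arm.calibration(n);print(n,c)
    for t in "mug tumbler vase wheel scale bat board jar".split():
        print(t,[(np.round(d["location"]),round(d["p"],2)) for d in arm.boxes_of(t,n)[:2]])
s=arm.sense();print(s)
E
```

```text
pics
scene {'fx': 391.51273668038056, 'fy': 391.51273668038056, 'cx': 274.4195618535109, 'cy': 212.7286285153923, 'world_from_camera': array([[ 0.03235918, -0.70141313,  0.71202002,  1.13440778],
       [ 0.99940337,  0.03131322, -0.01457314, -0.02996159],
       [-0.01207385,  0.71206679,  0.70200792,  0.65595973],
       [ 0.        ,  0.        ,  0.        ,  1.        ]])}
mug [(array([213., 240.]), 0.76), (array([384., 176.]), 0.56)]
tumbler [(array([343., 247.]), 0.6)]
vase [(array([384., 175.]), 0.97), (array([377., 194.]), 0.75)]
wheel [(array([226., 266.]), 0.71)]
scale [(array([331., 277.]), 0.81)]
bat [(array([379., 197.]), 0.96)]
board [(array([193., 206.]), 0.71)]
jar [(array([260., 186.]), 0.8)]
top {'fx': 406.8700594562137, 'fy': 406.8700594562137, 'cx': 280.28588956552915, 'cy': 209.5193030755738, 'world_from_camera': array([[-0.0304538 ,  0.99342402, -0.11036888,  0.41665859],
       [-0.99951009, -0.02946909,  0.01054268, -0.01040386],
       [ 0.00722088,  0.11063588,  0.99383478,  1.02491154],
       [ 0.        ,  0.        ,  0.        ,  1.        ]])}
mug [(a
[... 295 characters left out ...]
positions': array([ 1.30227334,  0.31087212,  0.01401909,  1.51146858, -0.00443065,
        1.31918422, -0.02719822]), 'joint_vel': array([-0.00137622,  0.0006016 , -0.00064081, -0.00034978,  0.00221614,
        0.0014788 , -0.00027371]), 'effort': array([ 3.83524430e-04, -3.79797614e+01,  1.45850913e-01, -2.30861253e+01,
        1.21799146e-02,  1.72080876e-03, -1.41353041e-05]), 'tcp_pos': array([ 0.12372607, -0.53594057,  0.23133191]), 'eef_rot': array([4.86574568e-05, 9.93572867e-01, 1.13194325e-01, 8.44816099e-06]), 'force': array([ 0.12090219,  0.57186334, -0.19153342]), 'ft_torque': array([ 0.04709424, -0.01604779,  0.03699461]), 'finger_force': 0.0, 'grip_width': 0.08523887137261495}
```

View pics/top0.png

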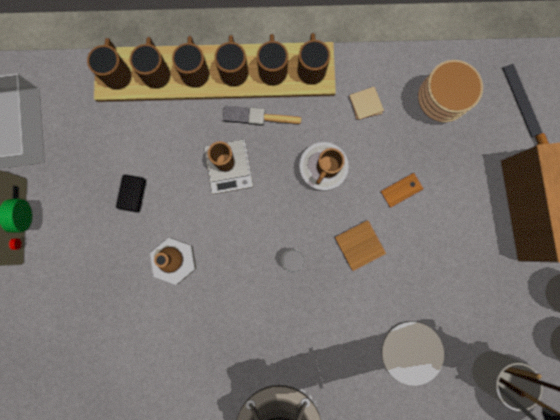

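View pics/scene0.png

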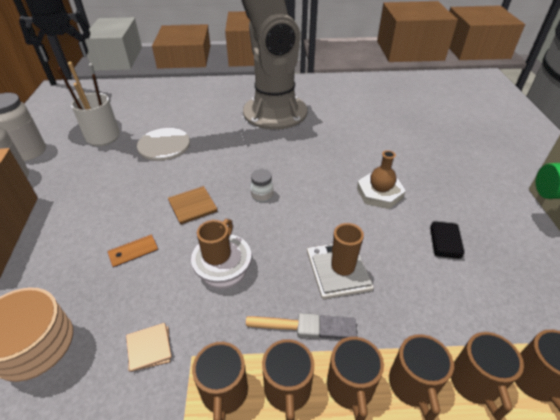

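```bash
cat > h.py <<'E'
from rig import arm
import cv2,numpy as np
def proj(P,n):
    c=arm.calibration(n);T=np.linalg.inv(c["world_from_camera"])
    q=np.c_[np.atleast_2d(P),np.ones(len(np.atleast_2d(P)))]@T.T
    return np.c_[c["cx"]-c["fx"]*q[:,0]/q[:,2]*1, c["cy"]+c["fy"]*q[:,1]/q[:,2]] if 0 else np.c_[c["cx"]+c["fx"]*q[:,0]/-q[:,2], c["cy"]+c["fy"]*(-q[:,1])/-q[:,2]]
def back(uv,z,n):
    c=arm.calibration(n);W=c["world_from_camera"]
    d=W[:3,:3]@np.array([(uv[0]-c["cx"])/c["fx"],-(uv[1]-c["cy"])/c["fy"],-1]);o=W[:3,3]
    return (o+d*(z-o[2])/d[2])[:2]
def ring(x,y,z,r,k=36,a0=0):
    a=a0+np.arange(k)*2*np.pi/k
    return np.c_[x+r*np.cos(a),y+r*np.sin(a),np.full(k,z)]
E
python3 - <<'E'
from h import *
im=arm.capture("top")
cr=cv2.resize(im[120:300,130:400],None,fx=2.9,fy=2.9,interpolation=cv2.INTER_CUBIC);cv2.imwrite("pics/crop1.png",cr)
im2=arm.capture("scene")
cv2.imwrite("pics/crop2.png",cv2.resize(im2[140:310,160:420],None,fx=3,fy=3,interpolation=cv2.INTER_CUBIC))
H=dict(mug=.045+.036,tumbler=.022+.05,vase=.025+.04,wheel=.045,scale=.022,bat=.025,board=.012,jar=.04)
for t in H:
  for n in("top","scene"):
    for r in arm.regions_of(t,n)[:1]:
        ys,xs=np.nonzero(r["mask"]);print(t,n,round(r["p"],2),len(xs),(xs.min(),xs.max(),ys.min(),ys.max()),np.round(back(r["location"],H[t],n),3), np.round(cv2.minAreaRect(cv2.findNonZero(r["mask"].astype(np.uint8)))[0:3][0],1),round(cv2.minAreaRect(cv2.findNonZero(r["mask"].astype(np.uint8)))[2]))
E
```

```text
mug top 0.84 725 (np.int64(316), np.int64(344), np.int64(149), np.int64(184)) [ 0.631 -0.145] [330.  166.5] 90
mug scene 0.83 1388 (np.int64(196), np.int64(232), np.int64(219), np.int64(265)) [ 0.619 -0.136] [214. 242.] 90
tumbler top 0.69 627 (np.int64(208), np.int64(234), np.int64(141), np.int64(171)) [0.654 0.107] [222.5 156. ] 45
tumbler scene 0.63 1285 (np.int64(332), np.int64(363), np.int64(223), np.int64(274)) [0.64  0.118] [344.7 248.3] 14
vase top 0.97 653 (np.int64(154), np.int64(183), np.int64(246), np.int64(273)) [0.411 0.246] [168.8 259.8] 45
vase scene 0.7 741 (np.int64(370), np.int64(396), np.int64(150), np.int64(192)) [0.417 0.25 ] [386.1 172.1] 28
wheel top 0.82 1150 (np.int64(300), np.int64(348), np.int64(142), np.int64(190)) [ 0.621 -0.11 ] [323.3 166.5] 56
wheel scene 0.61 1687 (np.int64(191), np.int64(249), np.int64(235), np.int64(288)) [ 0.663 -0.113] [222.2 263.1] 73
scale top 0.67 1528 (np.int64(205), np.int64(253), np.int64(140), np.int64(193)) [0.62  0.091] [228.4 166.9] 79
scale scene 0.56 1978 (np.int64(306), np.int64(373), np.int64(245), np.int64(298)) [0.68 0.09] [339.4 268.5] 72
bat top 0.85 1023 (np.int64(151), np.int64(196), np.int64(238), np.int64(284)) [0.402 0.222] [173.2 260.8] 50
bat scene 0.93 931 (np.int64(357), np.int64(404), np.int64(175), np.int64(208)) [0.447 0.232] [380.2 192.3] 11
board top 0.88 1527 (np.int64(335), np.int64(386), np.int64(220), np.int64(270)) [ 0.438 -0.215] [360.2 245.1] 62
board scene 0.64 1150 (np.int64(169), np.int64(217), np.int64(186), np.int64(222)) [ 0.455 -0.21 ] [193.  204.1] 70
jar top 0.68 398 (np.int64(282), np.int64(304), np.int64(250), np.int64(270)) [ 0.41 -0.05] [293. 260.] 90
jar scene 0.85 640 (np.int64(251), np.int64(273), np.int64(169), np.int64(201)) [ 0.415 -0.053] [262. 185.] 90
```

View pics/crop1.png

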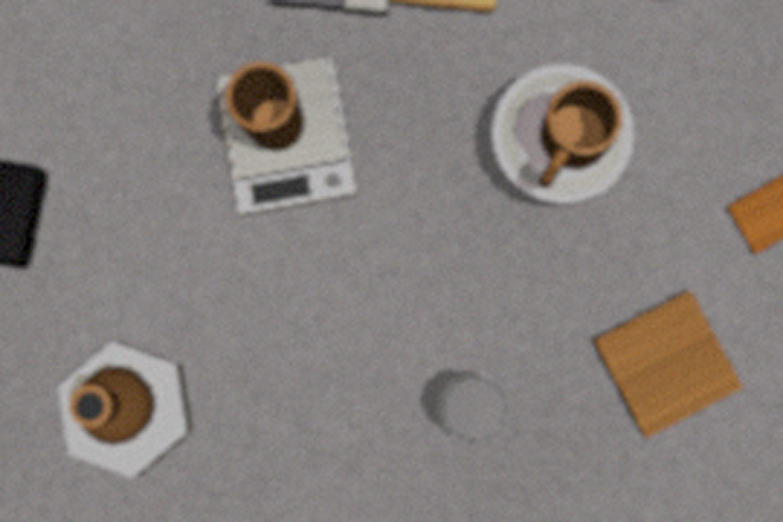

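View pics/crop2.png

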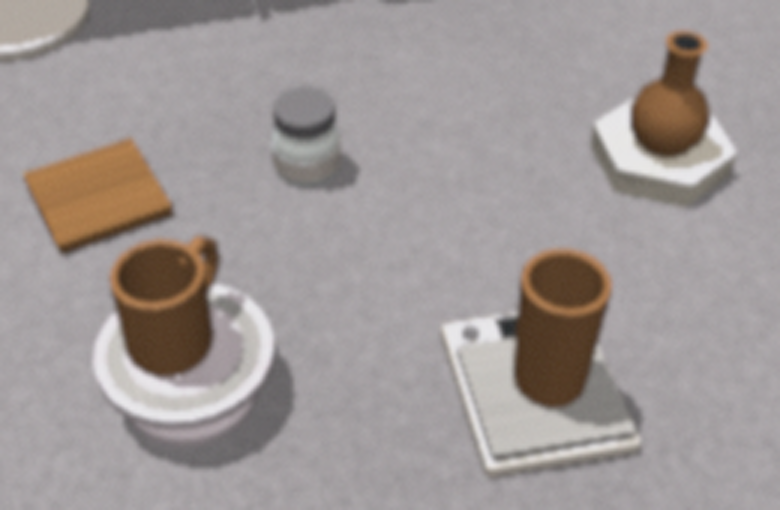

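Run:
```python
from h import *
A=dict(mug=((583,121),.117),handle=((545,184),.085),wheel=((563,134),.045),tumbler=((262,98),.122),scale=((283,118),.022),bat=((124,409),.025),vase=((91,407),.123),belly=((117,404),.053),board=((668,363),.012),jar=((472,404),.065))
B=dict(mug=((160,272),.117),handle=((207,250),.105),wheel=((184,349),.045),tumbler=((566,282),.122),scale=((547,390),.022),bat=((664,149),.025),vase=((687,43),.123),belly=((670,117),.053),board=((98,196),.012),jar=((305,108),.065))
for k in A:
    u,z=A[k];a=back(((u[0]+.5)/2.9-.5+130,(u[1]+.5)/2.9-.5+120),z,"top")
    u,z=B[k];b=back(((u[0]+.5)/3-.5+160,(u[1]+.5)/3-.5+140),z,"scene")
    print(k,np.round(a,4),np.round(b,4))
for e in [((218,74),(332,58)),((240,214),(356,193))]:
    print([np.round(back(((p[0]+.5)/2.9-.5+130,(p[1]+.5)/2.9-.5+120),.018,"top"),3) for p in e])
```

```text
mug [ 0.6243 -0.1382] [ 0.6297 -0.1357]
handle [ 0.5806 -0.1097] [ 0.6002 -0.1089]
wheel [ 0.63   -0.1309] [ 0.6334 -0.1282]
tumbler [0.6487 0.1126] [0.6537 0.115 ]
scale [0.6562 0.1083] [0.66   0.1133]
bat [0.4102 0.2452] [0.425  0.2447]
vase [0.4131 0.2451] [0.4153 0.2468]
belly [0.4146 0.2438] [0.4184 0.246 ]
board [ 0.435  -0.2165] [ 0.4461 -0.2126]
jar [ 0.4059 -0.0455] [ 0.4081 -0.0447]
[array([0.698, 0.165]), array([0.709, 0.065])]
[array([0.574, 0.147]), array([0.589, 0.047])]
```

Call:
jog_arm:
  series:
    - [[0, 0, 0], [0, 0, 0.227]]
    - [[0, 0, 0], [0, 0, 0.227]]
    - [[0.036, -0.037, -0.006], [0, 0, 0]]
    - [[0.036, -0.037, -0.006], [0, 0, 0]]
    - [[0.036, -0.037, -0.006], [0, 0, 0]]
    - [[0.036, -0.037, -0.006], [0, 0, 0]]
    - [[0.036, -0.037, -0.006], [0, 0, 0]]
    - [[0.036, -0.037, -0.006], [0, 0, 0]]
  claw: 60
  grip_force: 30

```text
t: 2.6
tcp_pos: [0.2867, -0.3682, 0.2587]
eef_rot: [0.0, 1.0, -0.0, 0.0]
force: [0.6, 0.2, -0.1]
grip_width: 0.0601
finger_force: 0.0
```

Call:
jog_arm:
  series:
    - [[0.036, -0.037, -0.006], [0, 0, 0]]
    - [[0.036, -0.037, -0.006], [0, 0, 0]]
    - [[0.036, -0.037, -0.006], [0, 0, 0]]
    - [[0.036, -0.037, -0.006], [0, 0, 0]]
    - [[0.036, -0.037, -0.006], [0, 0, 0]]
    - [[0.036, -0.037, -0.006], [0, 0, 0]]
    - [[0, -0.05, 0], [0, 0, 0]]
    - [[0, -0.05, 0], [0, 0, 0]]

```text
t: 3.4
tcp_pos: [0.4485, -0.1264, 0.2853]
eef_rot: [-0.0, 1.0, 0.0, 0.0]
force: [0.3, 0.5, 0.3]
grip_width: 0.06
finger_force: 0.0
```

Call:
jog_arm:
  series:
    - [[-0.0056, -0.062, 0], [0, 0, 0]]
    - [[-0.0056, -0.062, 0], [0, 0, 0]]
    - [[-0.0056, -0.062, 0], [0, 0, 0]]
    - [[-0.0056, -0.062, 0], [0, 0, 0]]
    - [[-0.0056, -0.062, 0], [0, 0, 0]]
    - [[-0.0056, -0.062, 0], [0, 0, 0]]
    - [[-0.0056, -0.062, 0], [0, 0, 0]]
    - [[-0.0056, -0.062, 0], [0, 0, 0]]

```text
t: 4.2
tcp_pos: [0.4139, 0.2456, 0.2856]
eef_rot: [0.0, 1.0, -0.0, 0.001]
force: [0.6, 0.2, -0.0]
grip_width: 0.0599
finger_force: 0.0
```

Call:
jog_arm:
  series:
    - [[0, 0, 0.05], [0, 0, 0]]
    - [[0, 0, 0.05], [0, 0, 0]]
    - [[0, 0, 0.05], [0, 0, 0]]
    - [[0, 0, 0.027], [0, 0, 0]]
    - [[0, 0, 0], [0, 0, 0]]

```text
t: 4.7
tcp_pos: [0.4119, 0.2422, 0.1495]
eef_rot: [0.002, 1.0, -0.0, -0.003]
force: [-0.5, 1.0, -0.8]
grip_width: 0.06
finger_force: 0.0
```

Run:
```python
from h import *
im=arm.capture("scene")
s=arm.sense();print(s["tcp_pos"],s["force"])
cv2.imwrite("pics/c3.png",cv2.resize(im[90:230,310:450],None,fx=4,fy=4,interpolation=cv2.INTER_CUBIC))
```

```text
[0.41342656 0.24343187 0.1516727 ] [0.19749231 0.00526359 0.26309265]
```

View pics/c3.png

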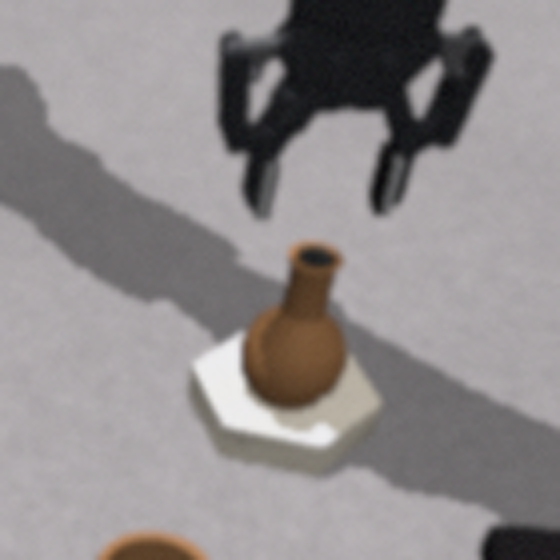

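Run:
```python
from h import *
f=lambda u:((u[0]+.5)/4-.5+310,(u[1]+.5)/4-.5+90)
print(back(f((315,258)),.123,"scene"), [back(f((323,211)),z,"scene") for z in(.152,.157)], back(f((304,305)),.085,"scene"))
```

```text
[0.41577672 0.24602435] [array([0.41159009, 0.24590839]), array([0.41876147, 0.24317137])] [0.41012919 0.24822775]
```

Call:
jog_arm:
  series:
    - [[0.001, -0.002, 0.03], [0, 0, 0]]
    - [[0, 0, 0.03], [0, 0, 0]]
    - [[0, 0, 0.026], [0, 0, 0]]
    - [[0, 0, 0], [0, 0, 0]]

```text
t: 5.15
tcp_pos: [0.4146, 0.245, 0.0876]
eef_rot: [0.001, 1.0, -0.0, -0.001]
force: [-0.0, -0.4, -0.4]
grip_width: 0.0599
finger_force: 0.0
```

Call:
jog_arm:
  series:
    - [[0, 0, 0], [0, 0, 0]]
    - [[0, 0, 0], [0, 0, 0]]
    - [[0, 0, 0], [0, 0, 0]]
    - [[0, 0, 0], [0, 0, 0]]
    - [[0, 0, 0], [0, 0, 0]]
    - [[0, 0, 0], [0, 0, 0]]
    - [[0, 0, 0], [0, 0, 0]]
  claw: 15

```text
t: 5.85
tcp_pos: [0.4165, 0.2471, 0.0901]
eef_rot: [-0.001, 1.0, 0.0, 0.002]
force: [-1.2, 0.6, 6.8]
grip_width: 0.0288
finger_force: 29.2
```

Call:
jog_arm:
  series:
    - [[0, 0, 0], [0, 0, 0]]
    - [[0, 0, 0], [0, 0, 0]]
    - [[0, 0, -0.006], [0, 0, 0]]
    - [[0, 0, 0], [0, 0, 0]]
  claw: 40

```text
t: 6.25
tcp_pos: [0.4151, 0.2456, 0.0929]
eef_rot: [-0.0, 1.0, -0.0, 0.0]
force: [0.4, 0.3, 0.6]
grip_width: 0.04
finger_force: 0.0
```

Call:
jog_arm:
  series:
    - [[0, 0, 0], [0, 0, 0]]
    - [[0, 0, 0], [0, 0, 0]]
    - [[0, 0, 0], [0, 0, 0]]
    - [[0, 0, 0], [0, 0, 0]]
    - [[0, 0, 0], [0, 0, 0]]
    - [[0, 0, 0], [0, 0, 0]]
  claw: 15

```text
t: 6.85
tcp_pos: [0.4152, 0.2459, 0.0929]
eef_rot: [-0.0, 1.0, 0.0, 0.0]
force: [0.3, 1.2, 4.0]
grip_width: 0.0285
finger_force: 29.4
```

Call:
jog_arm:
  series:
    - [[0, 0, -0.007], [0, 0, 0]]
    - [[0, 0, -0.01], [0, 0, 0]]
    - [[0, 0, -0.02], [0, 0, 0]]
    - [[0, 0, -0.02], [0, 0, 0]]
    - [[0, 0, 0], [0, 0, 0]]
    - [[0, 0, 0], [0, 0, 0]]

```text
t: 7.45
tcp_pos: [0.4148, 0.2451, 0.135]
eef_rot: [0.0, 1.0, -0.0, -0.0]
force: [-0.4, 0.1, -2.7]
grip_width: 0.0281
finger_force: 29.8
```

Run:
```python
from h import *
im=arm.capture("scene")
s=arm.sense();print(s["tcp_pos"],s["force"])
a=cv2.resize(im[70:230,330:430],None,fx=3.6,fy=3.6,interpolation=cv2.INTER_CUBIC)
t=arm.capture("top")
b=cv2.resize(t[220:300,130:210],None,fx=5,fy=5,interpolation=cv2.INTER_CUBIC)
o=np.zeros((576,770,3),np.uint8);o[:,:360]=a;o[:400,365:765]=b
cv2.imwrite("pics/c4.png",o)
```

```text
[0.41435845 0.24483034 0.13450708] [-0.30893947  0.28584594 -2.44768256]
```

View pics/c4.png

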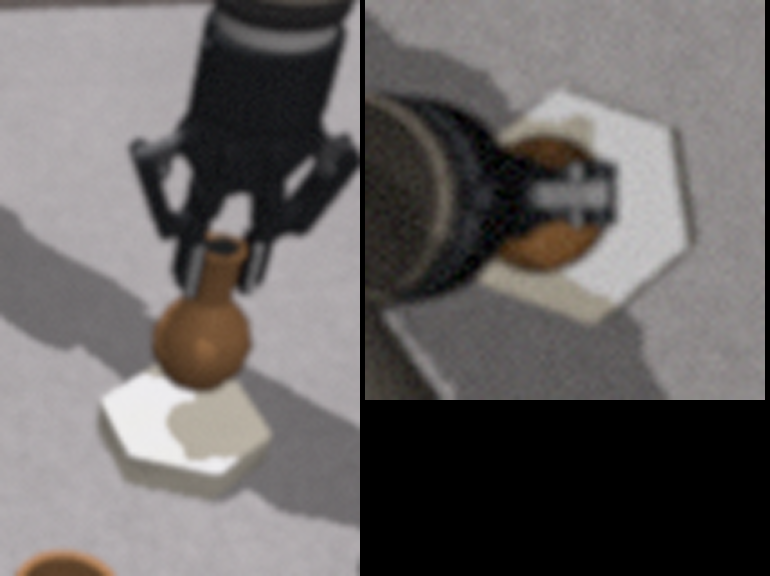

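Call:
jog_arm:
  series:
    - [[0, 0, -0.03], [0, 0, 0]]
    - [[0, 0, -0.04], [0, 0, 0]]
    - [[0, 0, -0.04], [0, 0, 0]]
    - [[0.003, 0.03, 0], [0, 0, 0]]
    - [[0.003, 0.05, 0], [0, 0, 0]]
    - [[0.003, 0.05, 0], [0, 0, 0]]
    - [[0.003, 0.05, 0], [0, 0, 0]]
    - [[0.003, 0.05, 0], [0, 0, 0]]

```text
t: 8.35
tcp_pos: [0.4253, 0.0714, 0.2169]
eef_rot: [0.0, 1.0, 0.0, -0.001]
force: [0.9, -0.7, -2.2]
grip_width: 0.0282
finger_force: 30.0
```

Call:
jog_arm:
  series:
    - [[0.003, 0.05, 0], [0, 0, 0]]
    - [[0.003, 0.05, 0], [0, 0, 0]]
    - [[0.003, 0.05, 0], [0, 0, 0]]
    - [[0.003, 0.05, 0], [0, 0, 0]]
    - [[0.003, 0.05, 0], [0, 0, 0]]
    - [[0.003, 0.05, 0], [0, 0, 0]]
    - [[0.003, 0.05, 0], [0, 0, 0]]
    - [[0.001, 0.032, 0], [0, 0, 0]]

```text
t: 9.15
tcp_pos: [0.4414, -0.217, 0.2165]
eef_rot: [0.0, 1.0, -0.002, -0.001]
force: [-0.8, -0.4, -1.4]
grip_width: 0.0284
finger_force: 30.0
```

Run:
```python
from h import *
t=arm.capture("top");s=arm.capture("scene")
for n in("top","scene"):
  for r in arm.regions_of("bat",n)[:1]:
    m=r["mask"].astype(np.uint8);c=cv2.approxPolyDP(max(cv2.findContours(m,0,2)[0],key=len),4,True)[:,0]
    print(n,r["p"],c.tolist())
o=np.zeros((600,790,3),np.uint8)
o[:420,:420]=cv2.resize(t[230:300,135:205],(420,420),interpolation=cv2.INTER_CUBIC)
o[:440,440:790]=cv2.resize(s[160:220,350:410],(350,350),interpolation=cv2.INTER_CUBIC)[:0] if 0 else np.pad(cv2.resize(s[165:215,350:410],(350,292),interpolation=cv2.INTER_CUBIC),((0,148),(0,0),(0,0)))
cv2.imwrite("pics/c5.png",o)
```

```text
top 0.89 [[168, 238], [150, 252], [154, 276], [177, 284], [195, 268], [191, 245]]
scene 0.56 [[357, 184], [363, 201], [389, 208], [404, 194], [395, 176], [371, 172]]
```

View pics/c5.png

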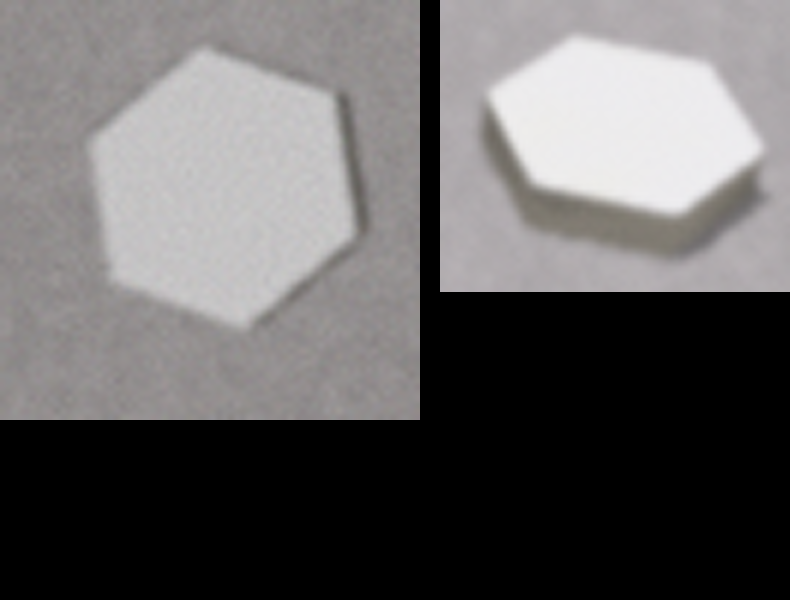

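Call:
jog_arm:
  series:
    - [[0, 0, 0.035], [0, 0, 0]]
    - [[0, 0, 0.045], [0, 0, 0]]
    - [[0, 0, 0.045], [0, 0, 0]]
    - [[0, 0, 0.03], [0, 0, 0]]
    - [[0, 0, 0.016], [0, 0, 0]]
    - [[0, 0, 0.007], [0, 0, 0]]
    - [[0, 0, 0], [0, 0, 0]]
    - [[0, 0, 0], [0, 0, 0]]

```text
t: 10.15
tcp_pos: [0.4438, -0.2136, 0.0855]
eef_rot: [0.001, 1.0, 0.0, 0.001]
force: [0.2, 0.3, -1.8]
grip_width: 0.0282
finger_force: 30.1
```

Run:
```python
from h import *
print(back((225/6-.4+135,187.8/6-.4+230),.025,"top"),back((184.8/5.833-.4+350,124.5/5.84-.4+165),.025,"scene"))
```

```text
[0.4097406  0.24602554] [0.41246022 0.24825943]
```

Call:
jog_arm:
  series:
    - [[0, 0, 0.003], [0, 0, 0]]
    - [[0, 0, 0.002], [0, 0, 0]]
    - [[0, 0, 0.001], [0, 0, 0]]
    - [[0, 0, 0], [0, 0, 0]]

```text
t: 10.55
tcp_pos: [0.4429, -0.2136, 0.0801]
eef_rot: [0.0, 1.0, -0.0, 0.0]
force: [-0.6, 0.1, -1.4]
grip_width: 0.0287
finger_force: 30.1
```

Call:
jog_arm:
  series:
    - [[0, 0, 0.0015], [0, 0, 0]]
    - [[0, 0, 0.0015], [0, 0, 0]]
    - [[0, 0, 0], [0, 0, 0]]

```text
t: 10.85
tcp_pos: [0.4445, -0.2137, 0.0799]
eef_rot: [0.001, 1.0, 0.0, 0.002]
force: [-1.4, 1.4, 9.6]
grip_width: 0.0286
finger_force: 30.4
```

Call:
jog_arm:
  series:
    - [[0, 0, -0.0015], [0, 0, 0]]
    - [[0, 0, 0], [0, 0, 0]]
    - [[0, 0, 0], [0, 0, 0]]

```text
t: 11.15
tcp_pos: [0.4437, -0.2135, 0.0799]
eef_rot: [0.0, 1.0, 0.0, 0.001]
force: [-1.5, 2.2, 6.4]
grip_width: 0.0285
finger_force: 30.3
```

Call:
jog_arm:
  series:
    - [[0, 0, 0], [0, 0, 0]]
    - [[0, 0, 0], [0, 0, 0]]
    - [[0, 0, 0], [0, 0, 0]]
    - [[0, 0, 0], [0, 0, 0]]
    - [[0, 0, -0.02], [0, 0, 0]]
    - [[0, 0, -0.04], [0, 0, 0]]
    - [[0, 0, -0.06], [0, 0, 0]]
    - [[0, 0, -0.06], [0, 0, 0]]
  claw: 60

```text
t: 11.95
tcp_pos: [0.4419, -0.2131, 0.2144]
eef_rot: [-0.0, 1.0, 0.0, -0.001]
force: [1.6, 0.1, -0.1]
grip_width: 0.0603
finger_force: 0.0
```

Run:
```python
from h import *
t=arm.capture("top");s=arm.capture("scene")
print(arm.sense()["tcp_pos"])
o=np.zeros((600,800,3),np.uint8)
o[:,:400]=cv2.resize(s[140:230,160:220],(400,600),interpolation=cv2.INTER_CUBIC)
o[:400,400:]=cv2.resize(t[205:285,320:400],(400,400),interpolation=cv2.INTER_CUBIC)
cv2.imwrite("pics/c6.png",o)
```

```text
[ 0.44708731 -0.21505558  0.22033254]
```

View pics/c6.png

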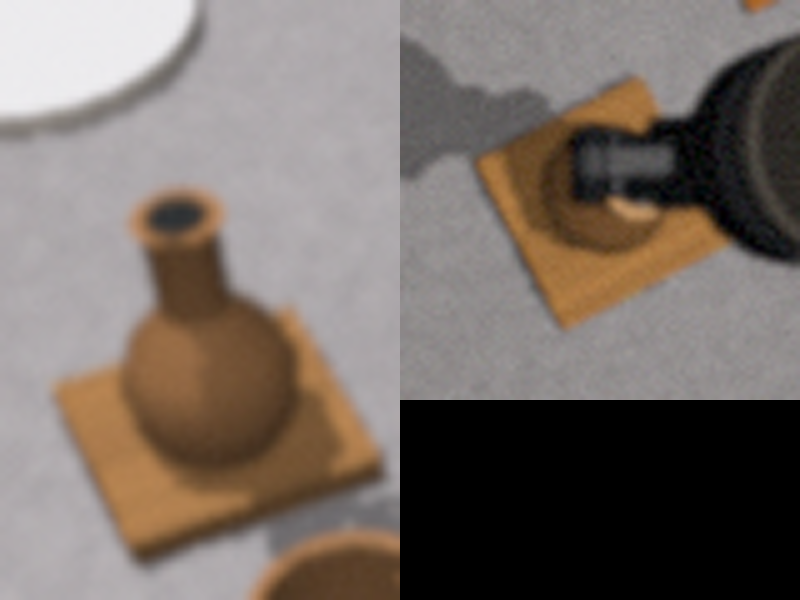

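Call:
jog_arm:
  series:
    - [[0.0275, -0.0439, 0], [0, 0, 0]]
    - [[0.0275, -0.0439, 0], [0, 0, 0]]
    - [[0.0275, -0.0439, 0], [0, 0, 0]]
    - [[0.0275, -0.0439, 0], [0, 0, 0]]
    - [[0.0275, -0.0439, 0], [0, 0, 0]]
    - [[0.0275, -0.0439, 0], [0, 0, 0]]
    - [[0.0275, -0.0439, 0], [0, 0, 0]]
    - [[0.0275, -0.0439, 0], [0, 0, 0]]
  claw: 85

```text
t: 12.85
tcp_pos: [0.6082, 0.051, 0.2128]
eef_rot: [0.0, 1.0, -0.0, -0.0]
force: [0.6, -0.7, 0.2]
grip_width: 0.0852
finger_force: 0.0
```

Call:
jog_arm:
  series:
    - [[0.0275, -0.0439, 0], [0, 0, 0]]
    - [[0.0275, -0.0439, 0], [0, 0, 0]]
    - [[0, 0, 0.04], [0, 0, 0]]
    - [[0, 0, 0.045], [0, 0, 0]]
    - [[0, 0, 0], [0, 0, 0]]
    - [[0, 0, 0], [0, 0, 0]]

```text
t: 13.45
tcp_pos: [0.6485, 0.1152, 0.1491]
eef_rot: [0.0, 1.0, -0.0, -0.001]
force: [0.2, 0.4, 0.4]
grip_width: 0.0851
finger_force: 0.0
```

Run:
```python
from h import *
s=arm.capture("scene");q=arm.sense()
print(q["tcp_pos"],q["joint_positions"],q["eef_rot"])
cv2.imwrite("pics/c7.png",cv2.resize(s[160:310,280:430],(600,600),interpolation=cv2.INTER_CUBIC))
```

```text
[0.64959927 0.11551644 0.15092783] [ 0.0648217   0.62716433 -0.44909549  1.28491625  0.26874957  1.28681634
 -1.95554215] [-1.54711471e-04  9.99999667e-01 -4.33989734e-04  6.73944296e-04]
```

View pics/c7.png

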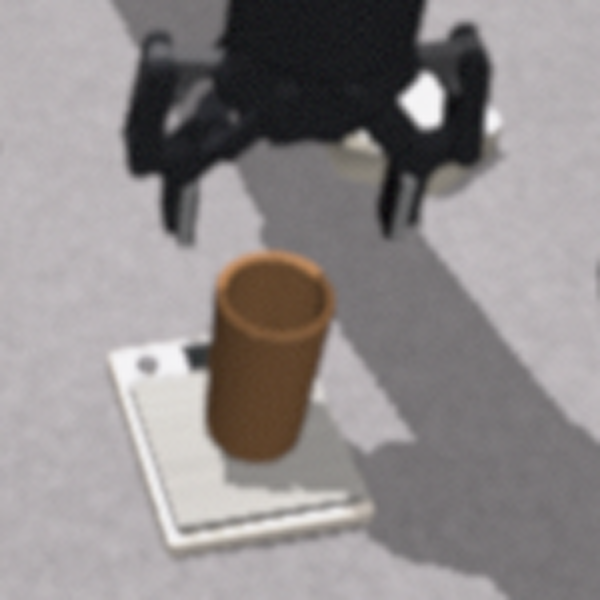

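Run:
```python
from h import *
f=lambda u:(u[0]/4+280,u[1]/4+160)
print(back(f((275,297)),.122,"scene"),back(f((290,241)),.162,"scene"),back(f((257,420)),.035,"scene"))
```

```text
[0.65512114 0.11554603] [0.65833536 0.11675198] [0.65844854 0.11660687]
```

Call:
jog_arm:
  series:
    - [[0, 0.001, 0.03], [0, 0, 0]]
    - [[0, 0, 0.035], [0, 0, 0]]
    - [[0, 0, 0.028], [0, 0, 0]]
    - [[0, 0, 0], [0, 0, 0]]
    - [[0, 0, 0], [0, 0, 0]]

```text
t: 14.0
tcp_pos: [0.6502, 0.1151, 0.0823]
eef_rot: [-0.0, 1.0, -0.0, 0.002]
force: [1.0, 0.3, 0.8]
grip_width: 0.0847
finger_force: 0.0
```

Call:
jog_arm:
  series:
    - [[0, 0, 0], [0, 0, 0]]
    - [[0, 0, 0], [0, 0, 0]]
    - [[0, 0, 0], [0, 0, 0]]
    - [[0, 0, 0], [0, 0, 0]]
    - [[0, 0, 0], [0, 0, 0]]
    - [[0, 0, 0], [0, 0, 0]]
    - [[0, 0, 0], [0, 0, 0]]
  claw: 40

```text
t: 14.7
tcp_pos: [0.6503, 0.1155, 0.0825]
eef_rot: [-0.0, 1.0, -0.0, 0.002]
force: [0.0, 0.3, 6.8]
grip_width: 0.054
finger_force: 31.9
```

Call:
jog_arm:
  series:
    - [[0, 0, -0.007], [0, 0, 0]]
    - [[0, 0, -0.02], [0, 0, 0]]
    - [[0, 0, -0.04], [0, 0, 0]]
    - [[0, 0, -0.04], [0, 0, 0]]
    - [[0, 0, -0.04], [0, 0, 0]]
    - [[0, 0, -0.01], [0, 0, 0]]

```text
t: 15.3
tcp_pos: [0.651, 0.1159, 0.2027]
eef_rot: [-0.001, 1.0, -0.0, 0.004]
force: [0.2, 0.1, -2.4]
grip_width: 0.0539
finger_force: 32.5
```

Call:
jog_arm:
  series:
    - [[-0.03, -0.016, 0], [0, 0, 0]]
    - [[-0.042, -0.023, 0], [0, 0, 0]]
    - [[-0.042, -0.023, 0], [0, 0, 0]]
    - [[-0.042, -0.023, 0], [0, 0, 0]]
    - [[-0.042, -0.023, 0], [0, 0, 0]]
    - [[-0.042, -0.023, 0], [0, 0, 0]]
    - [[-0.042, -0.023, 0], [0, 0, 0]]
    - [[-0.038, -0.021, 0], [0, 0, 0]]

```text
t: 16.1
tcp_pos: [0.4063, 0.2466, 0.197]
eef_rot: [0.001, 1.0, 0.0, -0.001]
force: [0.4, 0.4, -3.6]
grip_width: 0.0543
finger_force: 32.6
```

Call:
jog_arm:
  series:
    - [[0, 0, 0.03], [0, 0, 0]]
    - [[0, 0, 0.045], [0, 0, 0]]
    - [[0, 0, 0.035], [0, 0, 0]]
    - [[0, 0, 0.02], [0, 0, 0]]
    - [[0, 0, 0.01], [0, 0, 0]]
    - [[0, 0, 0], [0, 0, 0]]
    - [[0, 0, 0], [0, 0, 0]]

```text
t: 16.8
tcp_pos: [0.4093, 0.2466, 0.0934]
eef_rot: [-0.0, 1.0, -0.0, 0.0]
force: [0.5, 0.5, -3.5]
grip_width: 0.0539
finger_force: 32.5
```

Run:
```python
from h import *
s=arm.capture("scene");t=arm.capture("top")
print(arm.sense()["tcp_pos"])
o=np.zeros((600,800,3),np.uint8)
o[:400]=cv2.resize(t[130:205,190:340],(800,400),interpolation=cv2.INTER_CUBIC)
o[400:,:200]=cv2.resize(t[225:295,140:210],(200,200),interpolation=cv2.INTER_CUBIC)
o[400:,200:500]=cv2.resize(s[240:300,300:390],(300,200),interpolation=cv2.INTER_CUBIC)
o[400:,500:800]=cv2.resize(s[150:220,340:445],(300,200),interpolation=cv2.INTER_CUBIC)
cv2.imwrite("pics/c8.png",o)
```

```text
[0.40977456 0.24684123 0.0939334 ]
```

View pics/c8.png

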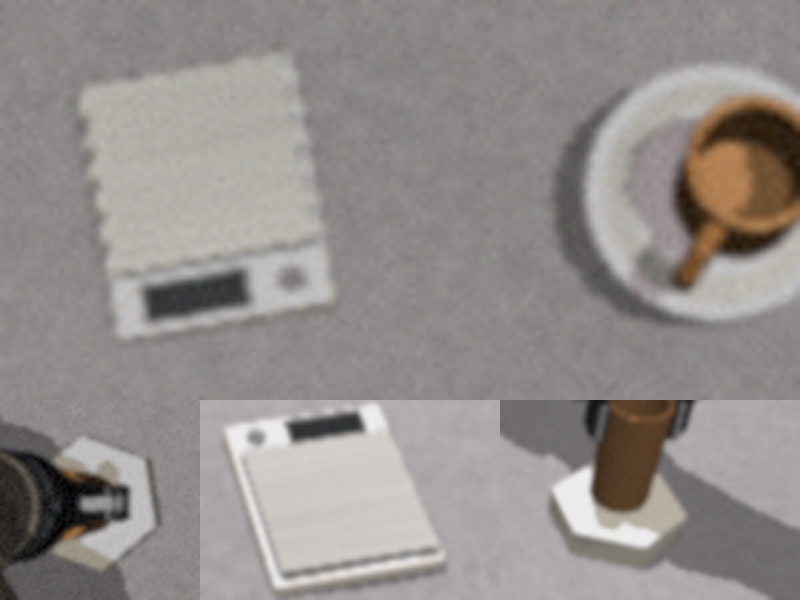

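Call:
jog_arm:
  series:
    - [[0.001, 0, 0.004], [0, 0, 0]]
    - [[0, 0, 0.003], [0, 0, 0]]
    - [[0, 0, 0.002], [0, 0, 0]]
    - [[0, 0, 0.0013], [0, 0, 0]]
    - [[0, 0, 0], [0, 0, 0]]

```text
t: 17.4
tcp_pos: [0.4097, 0.2462, 0.0856]
eef_rot: [0.0, 1.0, -0.0, 0.0]
force: [-0.5, -1.7, 1.4]
grip_width: 0.0542
finger_force: 32.7
```

Run:
```python
from h import *
print(back((204/5.333-.4+190,166/5.333-.4+130),.022,"top"),back((138/3.333-.4+300,103/3.333-.4+240),.022,"scene"))
# mug rim and handle, top
g=lambda u,z:back((u[0]/5.333-.4+190,u[1]/5.333-.4+130),z,"top")
print(g((745,168),.117),g((683,285),.085),g((683,285),.1))
```

```text
[0.65517747 0.10682987] [0.66194914 0.11100626]
[ 0.62507388 -0.13498691] [ 0.58083442 -0.10983041] [ 0.57821435 -0.10824367]
```

Call:
jog_arm:
  series:
    - [[0, 0, 0], [0, 0, 0]]
    - [[0, 0, 0], [0, 0, 0]]
    - [[0, 0, 0], [0, 0, 0]]
    - [[0, 0, 0], [0, 0, 0]]
    - [[0, 0, -0.02], [0, 0, 0]]
    - [[0, 0, -0.05], [0, 0, 0]]
    - [[0, 0, -0.06], [0, 0, 0]]
    - [[0, 0, -0.06], [0, 0, 0]]
  claw: 85

```text
t: 18.2
tcp_pos: [0.4092, 0.2461, 0.229]
eef_rot: [0.0, 1.0, 0.0, -0.0]
force: [0.6, 0.4, -0.1]
grip_width: 0.0848
finger_force: 0.0
```

Call:
jog_arm:
  series:
    - [[0.0289, 0.0509, 0], [0, 0, 0]]
    - [[0.0289, 0.0509, 0], [0, 0, 0]]
    - [[0.0289, 0.0509, 0], [0, 0, 0]]
    - [[0.0289, 0.0509, 0], [0, 0, 0]]
    - [[0.0289, 0.0509, 0], [0, 0, 0]]
    - [[0.0289, 0.0509, 0], [0, 0, 0]]
    - [[0.0289, 0.0509, 0], [0, 0, 0]]
    - [[0.0289, 0.0509, 0], [0, 0, 0]]

```text
t: 19.0
tcp_pos: [0.5838, -0.0608, 0.2277]
eef_rot: [0.0, 1.0, -0.0, 0.0]
force: [0.8, 0.5, 0.2]
grip_width: 0.0852
finger_force: 0.0
```

Call:
jog_arm:
  series:
    - [[0.0289, 0.0509, 0], [0, 0, 0]]
    - [[0.0289, 0.0509, 0], [0, 0, 0]]
    - [[0, 0, 0], [0, 0, 0.29]]
    - [[0, 0, 0], [0, 0, 0.29]]
    - [[0, 0, 0], [0, 0, 0.29]]
    - [[0, 0, 0.03], [0, 0, 0.29]]
    - [[0, 0, 0.05], [0, 0, 0]]
    - [[0, 0, 0.03], [0, 0, 0]]

```text
t: 19.8
tcp_pos: [0.6251, -0.1353, 0.1425]
eef_rot: [0.0, 0.958, -0.286, -0.002]
force: [-0.5, 0.3, -0.7]
grip_width: 0.0849
finger_force: 0.0
```

Run:
```python
from h import *
s=arm.capture("scene");q=arm.sense()
print(q["tcp_pos"],q["eef_rot"],q["joint_positions"])
cv2.imwrite("pics/c9.png",cv2.resize(s[150:300,140:290],(600,600),interpolation=cv2.INTER_CUBIC))
```

```text
[ 0.62255139 -0.13490396  0.1383409 ] [ 6.41975942e-04  9.58258307e-01 -2.85852099e-01 -5.40200426e-03] [ 0.33323447  0.56939226 -0.23108807  1.37019791  0.13109038  1.22786091
 -2.05865194]
```

View pics/c9.png

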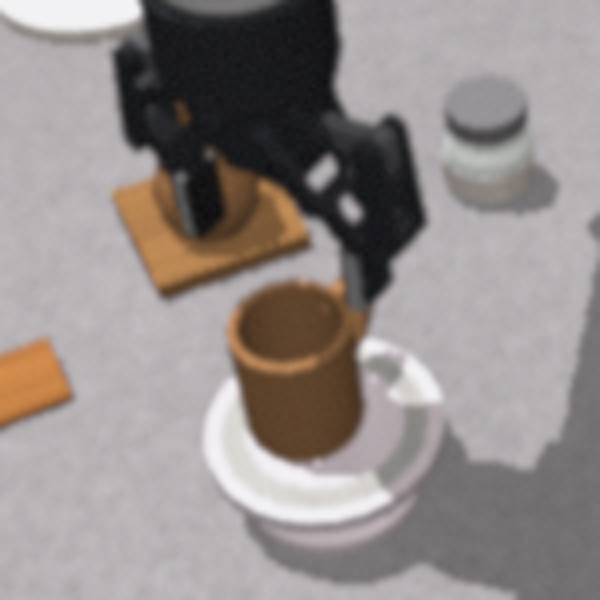

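Run:
```python
from h import *
f=lambda u:(u[0]/4+140,u[1]/4+150)
print(back(f((297,328)),.117,"scene"),back(f((280,270)),.150,"scene"),back(f((303,415)),.05,"scene"))
print(arm.sense()["tcp_pos"],[proj([.6226,-.1349,.15],"scene")], [( proj(np.array([[.6226,-.1349,.15]])+k*np.array([[.548*.0425,.837*.0425,0]]),"scene")-[140,150])*4 for k in(-1,1)])
```

```text
[ 0.63410665 -0.13300382] [ 0.62837878 -0.13722949] [ 0.63123593 -0.1382575 ]
[ 0.62255139 -0.13490396  0.1383409 ] [array([[211.5395542 , 215.22269631]])] [array([[214.21720396, 228.20122464]]), array([[361.39176789, 295.0764553 ]])]
```

Call:
jog_arm:
  series:
    - [[0.0023, -0.0039, 0], [0, 0, 0]]
    - [[0, 0, 0.025], [0, 0, 0]]
    - [[0, 0, 0.03], [0, 0, 0]]
    - [[0, 0, 0.023], [0, 0, 0]]
    - [[0, 0, 0], [0, 0, 0]]
    - [[0, 0, 0], [0, 0, 0]]

```text
t: 20.45
tcp_pos: [0.6309, -0.134, 0.0885]
eef_rot: [-0.0, 0.958, -0.286, 0.001]
force: [-0.1, -0.1, -0.2]
grip_width: 0.085
finger_force: 0.0
```

Call:
jog_arm:
  series:
    - [[0, 0, 0], [0, 0, 0]]
    - [[0, 0, 0], [0, 0, 0]]
    - [[0, 0, 0], [0, 0, 0]]
    - [[0, 0, 0], [0, 0, 0]]
    - [[0, 0, 0], [0, 0, 0]]
    - [[0, 0, 0], [0, 0, 0]]
  claw: 45

```text
t: 21.05
tcp_pos: [0.6306, -0.1354, 0.0889]
eef_rot: [0.001, 0.958, -0.286, 0.002]
force: [-0.9, -1.3, 5.0]
grip_width: 0.0576
finger_force: 33.7
```

Call:
jog_arm:
  series:
    - [[0, 0, -0.007], [0, 0, 0]]
    - [[0, 0, -0.02], [0, 0, 0]]
    - [[0, 0, -0.04], [0, 0, 0]]
    - [[0, 0, -0.04], [0, 0, 0]]
    - [[0, 0, -0.02], [0, 0, 0]]
    - [[0, 0, 0], [0, 0, 0]]
    - [[0, 0, 0], [0, 0, 0]]

```text
t: 21.75
tcp_pos: [0.6292, -0.1335, 0.1817]
eef_rot: [-0.0, 0.958, -0.286, -0.0]
force: [-0.8, -0.3, -2.8]
grip_width: 0.0582
finger_force: 33.1
```

Run:
```python
from h import *
s=arm.capture("scene");t=arm.capture("top");q=arm.sense()
print(q["tcp_pos"],q["eef_rot"],q["force"])
o=np.zeros((600,800,3),np.uint8)
o[:,:400]=cv2.resize(s[150:300,160:260],(400,600),interpolation=cv2.INTER_CUBIC)
o[:400,400:]=cv2.resize(t[120:220,280:380],(400,400),interpolation=cv2.INTER_CUBIC)
cv2.imwrite("pics/c10.png",o)
```

```text
[ 0.62823184 -0.13365857  0.18008964] [ 1.46406694e-04  9.58261512e-01 -2.85887091e-01 -1.85026773e-03] [ 0.48101954  0.16504482 -2.34203635]
```

View pics/c10.png

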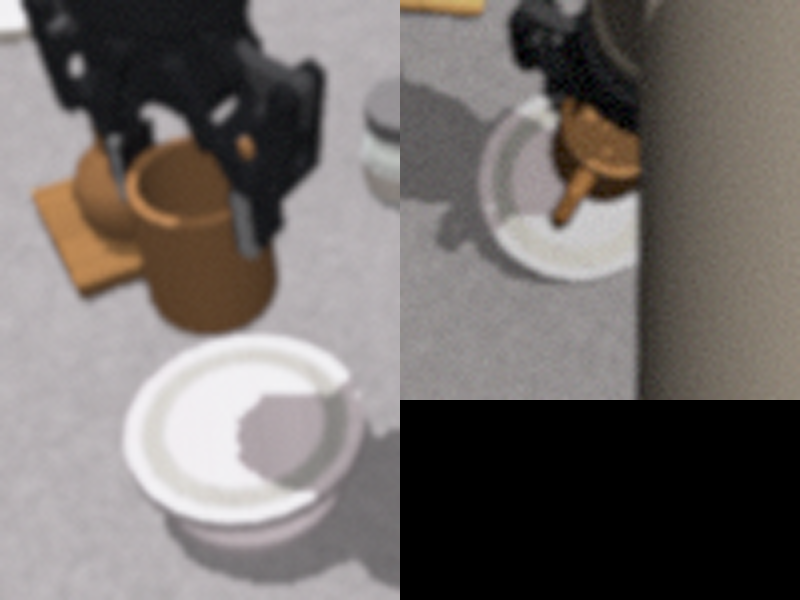

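Run:
```python
from h import *
f=lambda u:(u[0]/4+160-.4,u[1]/4+150-.4)
print(back(f((182,183)),.209,"scene"),back(f((244,427)),.045,"scene"))
```

```text
[ 0.63352539 -0.13763587] [ 0.63422242 -0.12892955]
```

Call:
jog_arm:
  series:
    - [[-0.0112, -0.0227, 0], [0, 0, 0]]
    - [[-0.02245, -0.0453, 0], [0, 0, 0]]
    - [[-0.02245, -0.0453, 0], [0, 0, 0]]
    - [[-0.02245, -0.0453, 0], [0, 0, 0]]
    - [[-0.02245, -0.0453, 0], [0, 0, 0]]
    - [[-0.02245, -0.0453, 0], [0, 0, 0]]
    - [[-0.02245, -0.0453, 0], [0, 0, 0]]
    - [[0, 0, 0], [0, 0, 0]]

```text
t: 22.65
tcp_pos: [0.6565, 0.122, 0.1799]
eef_rot: [-0.004, 0.96, -0.28, -0.003]
force: [-0.6, 0.3, -2.4]
grip_width: 0.0579
finger_force: 33.3
```

Call:
jog_arm:
  series:
    - [[0, 0, 0.03], [0, 0, 0]]
    - [[0, 0, 0.04], [0, 0, 0]]
    - [[0, 0, 0.04], [0, 0, 0]]
    - [[0, 0, 0.02], [0, 0, 0]]
    - [[0, 0, 0], [0, 0, 0]]
    - [[0, 0, 0], [0, 0, 0]]

```text
t: 23.25
tcp_pos: [0.6593, 0.1108, 0.0848]
eef_rot: [-0.0, 0.958, -0.286, 0.0]
force: [0.2, 0.1, -2.2]
grip_width: 0.0576
finger_force: 33.3
```

Call:
jog_arm:
  series:
    - [[0, 0, 0.01], [0, 0, 0]]
    - [[0, 0, 0.008], [0, 0, 0]]
    - [[0, 0, 0.004], [0, 0, 0]]
    - [[0, 0, 0.002], [0, 0, 0]]
    - [[0, 0, 0], [0, 0, 0]]
    - [[0, 0, 0], [0, 0, 0]]

```text
t: 23.85
tcp_pos: [0.6592, 0.1108, 0.0667]
eef_rot: [-0.0, 0.958, -0.286, 0.0]
force: [-0.6, 0.3, -2.4]
grip_width: 0.0579
finger_force: 33.4
```

Call:
jog_arm:
  series:
    - [[0, 0, 0.001], [0, 0, 0]]
    - [[0, 0, 0.001], [0, 0, 0]]
    - [[0, 0, 0], [0, 0, 0]]

```text
t: 24.15
tcp_pos: [0.6593, 0.1108, 0.066]
eef_rot: [-0.0, 0.958, -0.286, 0.0]
force: [-1.1, 0.1, 2.3]
grip_width: 0.0581
finger_force: 33.8
```

Call:
jog_arm:
  series:
    - [[0, 0, 0], [0, 0, 0]]
    - [[0, 0, 0], [0, 0, 0]]
    - [[0, 0, 0], [0, 0, 0]]
    - [[0, 0, 0], [0, 0, 0]]
    - [[0, 0, -0.02], [0, 0, 0]]
    - [[0, 0, -0.05], [0, 0, 0]]
    - [[0, 0, -0.06], [0, 0, 0]]
    - [[0, 0, -0.06], [0, 0, 0]]
  claw: 85

```text
t: 24.95
tcp_pos: [0.6588, 0.1108, 0.21]
eef_rot: [-0.0, 0.958, -0.286, 0.0]
force: [2.2, 0.5, -0.4]
grip_width: 0.0849
finger_force: 0.0
```

Call:
jog_arm:
  series:
    - [[0, 0, 0], [0, 0, -0.29]]
    - [[0, 0, 0], [0, 0, -0.29]]
    - [[0, 0, 0], [0, 0, -0.29]]
    - [[0, 0, 0], [0, 0, -0.29]]
    - [[-0.0287, 0.0433, 0], [0, 0, 0]]
    - [[-0.0287, 0.0433, 0], [0, 0, 0]]
    - [[-0.0287, 0.0433, 0], [0, 0, 0]]
    - [[-0.0287, 0.0433, 0], [0, 0, 0]]

```text
t: 25.75
tcp_pos: [0.5723, -0.0203, 0.2087]
eef_rot: [0.0, 1.0, 0.0, 0.001]
force: [1.2, -0.9, 0.1]
grip_width: 0.0846
finger_force: 0.0
```

Call:
jog_arm:
  series:
    - [[-0.0287, 0.0433, 0], [0, 0, 0]]
    - [[-0.0287, 0.0433, 0], [0, 0, 0]]
    - [[-0.0287, 0.0433, 0], [0, 0, 0]]
    - [[-0.0287, 0.0433, 0], [0, 0, 0]]
    - [[-0.0287, 0.0433, 0], [0, 0, 0]]
    - [[-0.0287, 0.0433, 0], [0, 0, 0]]
    - [[0, 0, 0], [0, 0, 0]]
    - [[0, 0, 0], [0, 0, 0]]
  claw: 60

```text
t: 26.55
tcp_pos: [0.4435, -0.215, 0.2086]
eef_rot: [0.0, 1.0, -0.002, 0.001]
force: [-0.2, -0.2, 0.3]
grip_width: 0.0601
finger_force: 0.0
```

Run:
```python
from h import *
s=arm.capture("scene");t=arm.capture("top");q=arm.sense()
print(q["tcp_pos"],q["eef_rot"],q["force"])
o=np.zeros((600,800,3),np.uint8)
o[:400]=cv2.resize(t[130:205,200:350],(800,400),interpolation=cv2.INTER_CUBIC)
o[400:,:200]=cv2.resize(t[225:295,140:210],(200,200),interpolation=cv2.INTER_CUBIC)
o[400:,200:500]=cv2.resize(s[220:300,290:410],(300,200),interpolation=cv2.INTER_CUBIC)
o[400:,500:800]=cv2.resize(s[140:220,320:440],(300,200),interpolation=cv2.INTER_CUBIC)
cv2.imwrite("pics/c11.png",o)
```

```text
[ 0.44469699 -0.21277529  0.20829745] [-1.05143287e-04  9.99999207e-01  9.06576783e-04  8.68363633e-04] [ 1.05328549 -0.12174879  0.63172813]
```

View pics/c11.png

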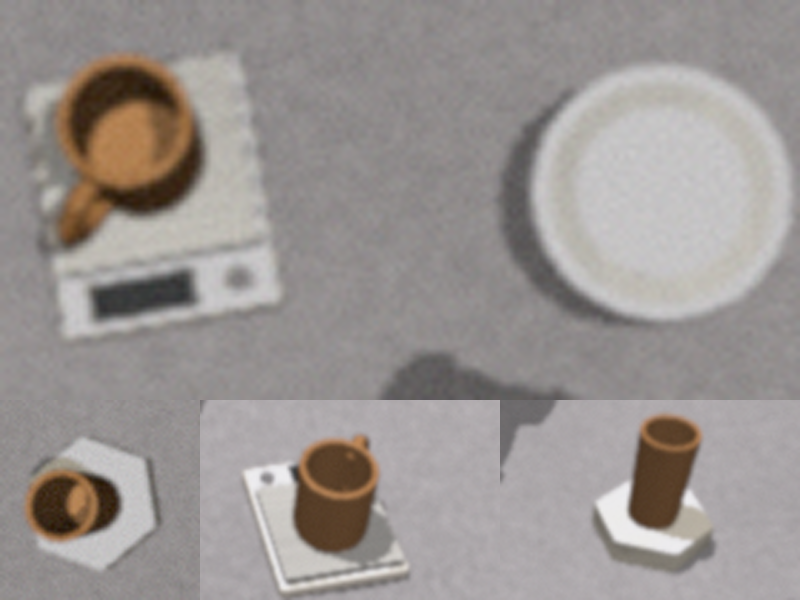

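Run:
```python
from h import *
g=lambda u,k,o,z,n:np.round(back((u[0]/k-.4+o[0],u[1]/k-.4+o[1]),z,n),4)
print("mug",g((126,121),5.333,(200,130),.094,"top"),"vs .6552 .1068;",g((140,68),2.5,(290,220),.094,"scene"),"vs .6619,.1110")
print("wheel",g((662,192),5.333,(200,130),.045,"top"))
print("tum",g((62,105),2.857,(140,225),.125,"top"),"vs .4097 .2460;",g((171,33),2.5,(320,140),.125,"scene"),"vs .4125 .2483")
```

```text
mug [0.6585 0.1089] vs .6552 .1068; [0.6613 0.112 ] vs .6619,.1110
wheel [ 0.6307 -0.1307]
tum [0.4102 0.244 ] vs .4097 .2460; [0.4134 0.2453] vs .4125 .2483
```

Call:
jog_arm:
  series:
    - [[0, 0, 0.03], [0, 0, 0]]
    - [[0, 0, 0.045], [0, 0, 0]]
    - [[0, 0, 0.04], [0, 0, 0]]
    - [[0, 0, 0.035], [0, 0, 0]]
    - [[0, 0, 0.02], [0, 0, 0]]
    - [[0, 0, 0], [0, 0, 0]]

```text
t: 27.25
tcp_pos: [0.4427, -0.2114, 0.0779]
eef_rot: [-0.002, 1.0, 0.002, -0.002]
force: [-0.5, 0.3, 0.3]
grip_width: 0.0599
finger_force: 0.0
```

Call:
jog_arm:
  series:
    - [[0, 0, 0], [0, 0, 0]]
    - [[0, 0, 0], [0, 0, 0]]
    - [[0, 0, 0], [0, 0, 0]]
    - [[0, 0, 0], [0, 0, 0]]
    - [[0, 0, 0], [0, 0, 0]]
    - [[0, 0, 0], [0, 0, 0]]
    - [[0, 0, 0], [0, 0, 0]]
  claw: 15

```text
t: 27.95
tcp_pos: [0.4452, -0.2139, 0.0815]
eef_rot: [0.0, 1.0, 0.0, 0.002]
force: [0.5, 1.9, 6.3]
grip_width: 0.0284
finger_force: 29.3
```

Call:
jog_arm:
  series:
    - [[0, 0, -0.007], [0, 0, 0]]
    - [[0, 0, -0.02], [0, 0, 0]]
    - [[0, 0, -0.04], [0, 0, 0]]
    - [[0, 0, -0.045], [0, 0, 0]]
    - [[0, 0, -0.02], [0, 0, 0]]
    - [[0, 0, 0], [0, 0, 0]]

```text
t: 28.55
tcp_pos: [0.445, -0.215, 0.1813]
eef_rot: [0.001, 1.0, -0.0, 0.002]
force: [0.0, -1.0, -2.8]
grip_width: 0.0282
finger_force: 29.8
```

Call:
jog_arm:
  series:
    - [[0.025, -0.011, 0], [0, 0, 0]]
    - [[0.045, -0.02, 0], [0, 0, 0]]
    - [[0.05, -0.022, 0], [0, 0, 0]]
    - [[0.05, -0.022, 0], [0, 0, 0]]
    - [[0.045, -0.02, 0], [0, 0, 0]]
    - [[0.035, -0.017, 0], [0, 0, 0]]
    - [[0, 0, 0], [0, 0, 0]]
    - [[0, 0, 0], [0, 0, 0]]

```text
t: 29.35
tcp_pos: [0.6299, -0.1294, 0.1762]
eef_rot: [-0.0, 1.0, 0.001, -0.003]
force: [-1.7, -0.3, -2.2]
grip_width: 0.0282
finger_force: 29.9
```

Call:
jog_arm:
  series:
    - [[0, 0, 0.025], [0, 0, 0]]
    - [[0, 0, 0.03], [0, 0, 0]]
    - [[0, 0, 0.015], [0, 0, 0]]
    - [[0, 0, 0.005], [0, 0, 0]]
    - [[0, 0, 0], [0, 0, 0]]
    - [[0, 0, 0], [0, 0, 0]]

```text
t: 29.95
tcp_pos: [0.6317, -0.1303, 0.1238]
eef_rot: [0.0, 1.0, -0.0, 0.001]
force: [-0.4, 0.4, -1.7]
grip_width: 0.0282
finger_force: 29.9
```

Call:
jog_arm:
  series:
    - [[0, 0, 0.004], [0, 0, 0]]
    - [[0, 0, 0.003], [0, 0, 0]]
    - [[0, 0, 0.002], [0, 0, 0]]
    - [[0, 0, 0.001], [0, 0, 0]]
    - [[0, 0, 0.001], [0, 0, 0]]
    - [[0, 0, 0], [0, 0, 0]]

```text
t: 30.55
tcp_pos: [0.6315, -0.1299, 0.1148]
eef_rot: [0.0, 1.0, -0.0, 0.0]
force: [0.5, 0.8, -0.1]
grip_width: 0.0287
finger_force: 29.9
```

Contact just beginning; one more small step, then release.

Call:
jog_arm:
  series:
    - [[0, 0, 0.001], [0, 0, 0]]
    - [[0, 0, 0], [0, 0, 0]]

```text
t: 30.75
tcp_pos: [0.6319, -0.1298, 0.1147]
eef_rot: [0.0, 1.0, 0.0, 0.001]
force: [-0.1, 1.2, 3.2]
grip_width: 0.0283
finger_force: 30.1
```

Call:
jog_arm:
  series:
    - [[0, 0, 0], [0, 0, 0]]
    - [[0, 0, 0], [0, 0, 0]]
    - [[0, 0, 0], [0, 0, 0]]
    - [[0, 0, 0], [0, 0, 0]]
    - [[0, 0, -0.02], [0, 0, 0]]
    - [[0, 0, -0.04], [0, 0, 0]]
    - [[0, 0, -0.06], [0, 0, 0]]
    - [[0, 0, -0.05], [0, 0, 0]]
  claw: 60

```text
t: 31.55
tcp_pos: [0.6312, -0.1301, 0.243]
eef_rot: [0.0, 1.0, -0.0, 0.0]
force: [1.3, 0.6, 1.0]
grip_width: 0.0601
finger_force: 0.0
```

Call:
jog_arm:
  series:
    - [[-0.05, 0, 0], [0, 0, 0]]
    - [[-0.05, 0, 0], [0, 0, 0]]
    - [[-0.05, 0, 0], [0, 0, 0]]
    - [[-0.05, 0, 0], [0, 0, 0]]
    - [[-0.05, 0, 0], [0, 0, 0]]
    - [[0, 0, 0], [0, 0, 0]]
    - [[0, 0, 0], [0, 0, 0]]
    - [[0, 0, 0], [0, 0, 0]]

```text
t: 32.35
tcp_pos: [0.445, -0.1299, 0.2417]
eef_rot: [0.0, 1.0, 0.0, 0.001]
force: [0.3, 0.7, 0.3]
grip_width: 0.0603
finger_force: 0.0
```

Run:
```python
from h import *
s=arm.capture("scene");t=arm.capture("top");q=arm.sense()
print(q["tcp_pos"],q["force"])
o=np.zeros((600,800,3),np.uint8)
o[:]=cv2.resize(s[130:300,180:407],(800,600),interpolation=cv2.INTER_CUBIC)
o[400:,:200]=cv2.resize(t[130:205,290:365],(200,200),interpolation=cv2.INTER_CUBIC)
cv2.imwrite("pics/c12.png",o)
```

```text
[ 0.4450474  -0.12979562  0.24133955] [ 0.44512022 -0.20520266 -0.83345285]
```

View pics/c12.png

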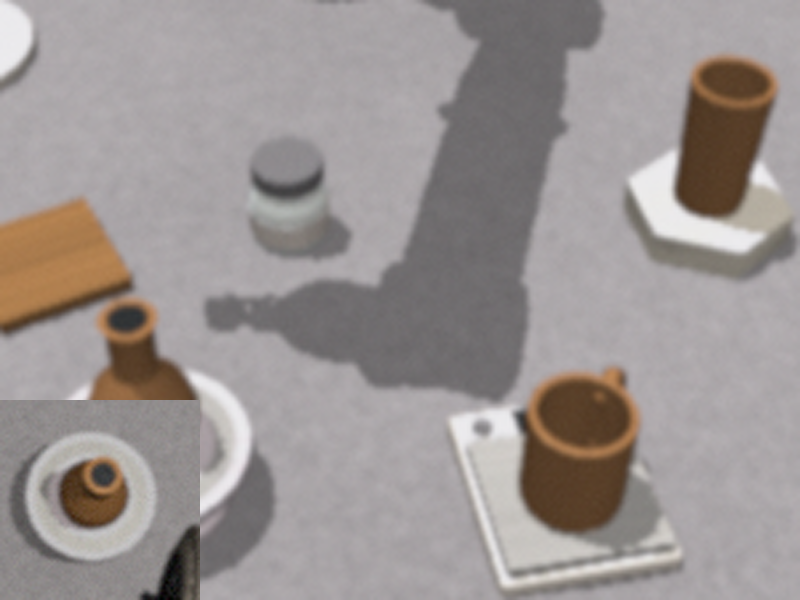

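All three pieces stand upright at their stations: the vase is central on the wheel, the mug (about 580, 450) on the scale and the tumbler (about 725, 140) on the slab. The board is empty and the jar hasn't moved.

```bash
python3 -c "
from rig import arm
print(arm.hand_in())"
```

```text
the job is handed in; nothing more can be done
None
```

The job is handed in: the mug is on the scale, the tumbler on the slab and the vase on the wheel, all upright and near centre by my camera checks, with the board empty and the jar where it was; the hand-in returned no verdict.

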